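# Put the parts cup away mouth-down in its own slot

### The arm

A 6-joint arm with a two-finger parallel gripper is mounted at the origin on the work surface. World frame = base frame: x ahead of the robot, y to its left, z up, the work surface at z = 0. Lengths are in m, angles in rad, forces in N, time in s.
With the tool pointing down it reaches from about 0.225 to 0.875 m from the base axis. Payload 3.4 kg.
Tool frame: the origin (TCP) lies midway between the tips of the shut fingers; the grasp point (between the pads) lies 19 mm behind it; x points along the fingers, y is the direction in which the jaws open and shut, and the axes are right-handed (so a half turn about x gives the same grasp; the last joint's range is limited). The gripper opens to 85 mm and grips with 20 to 120 N. Pads are 22 mm wide; open, the fingers measure 114 mm over their backs; the gripper's body (76 mm by 85 mm) begins 54 mm behind the grasp point. The pads swing forward as they close: fully open they stand 13 mm farther back than shut.
Start: joints at [1.217, 0.276, 1.505, -0, 1.361, -0.121], TCP at [0.133, 0.56, 0.2] pointing down, gripper open.
Joint ranges: [-2.89, 2.89], [-0.75, 2.08], [0.22, 2.7], [-1.18, 4.32], [0.11, 2.71], [-2.7, 2.7]. Speed limits (rad/s): [2.57, 2.57, 3.14, 3.14, 3.14, 3.14].

### API

Orientations are given as a unit quaternion [w, x, y, z].
In Python, from rig import manip, get_image, get_calibration, ticket gives the robot as it stands. The module is installed in compiled form; this text tells all that it offers.
- The arm moves only by the tool arm_command, never from a script. Its argument "series" is text: rows parted by semicolons, each of 7 numbers parted by spaces: the shift along the tool's x, y, z in units of 0.1 m (1.0 is 0.1 m), then the turn, a rotation vector about the tool's x, y, z in units of pi rad (1.0 is pi rad), then the opening, from -1 (shut) to 1 (fully open), so that 0 is half open. In form: tx ty tz rx ry rz claw; .... A call has 1 to 12 rows; each row shifts and turns the commanded pose from where the row before left it, along the tool's axes as they then stand; what a row does not reach is not made up. A row lasts 1/12 s, in which the tool goes at most 41.7 mm and 7.16 degrees, less where a joint would pass 70% of its speed; a pose out of reach is approached as far as the arm can. A call with a number of a shift or a turn outside -1 to 1 is refused whole. A call with a gripper value outside its range is refused whole. The fingers move at their own pace and stop on an object; "squeeze" is the grip in N (left out, the last holds). Time passes only in rows, so rows that do not move let the fingers close. It gives the time, the measured TCP pose, the force and the opening at its end, in the units of the state.
- manip.get_state(): the state, without advancing time (a new reading comes with each control period).
- get_image(name): name is "side" or "top" or "wrist"; returns the picture (480x640x3 uint8, red, green, blue); there is no depth.
- get_calibration(name): a dict with "fx", "fy", "cx", "cy" (pixels), "cam_to_world" (4x4, takes a point from camera to world coordinates); the wrist camera has in their place "tool_from_camera" (4x4, takes a point from camera to tool coordinates, whose origin is the TCP and whose axes are the tool frame's). Camera axes: x right, y down, z forward; pixel columns grow to the right and rows downward; lengths in m; the calibration is good to about 2 mm. A picture is of the moment at which its call begins: read the wrist's pose just before it. get_calibration takes no time and is no camera call.
- ticket.sign_off(): hands the job in, once; it reports no verdict.
The state is a dict: "clock": time; "qpos": joint angles; "qd": joint speeds; "effort": joint torques, N m; "position": TCP position; "ee_rot": TCP orientation; "contact_force": force on the tool from outside, world axes, zero at the start; "moment": the same for the moment, N m; "width": finger opening in m.
Only numpy, scipy, OpenCV 4.12 (cv2) and the standard library are available. Lean on these libraries where they do the work, as an engineer would, in place of code of your own. Each camera call takes 0.05 s, during which the arm holds its last target. There are 200 camera calls.

### The job

The empty eight-sided parts cup stands mouth-up on the watchmaker's bench. Turn it over and put it away mouth-down in its own slot of the storage rack, the eight-sided recess that fits it closely (small octagon on its label), so that it sits fully down on the slot's floor and no dust gets in. Leave everything else where it is.

Things in the scene. Friction and masses are not known exactly. Their poses are not given: they have to be found in the camera images.
- cup: Loose parts cup: straight, regular eight-sided, aluminium, 60 mm across flats (65 across corners), 70 mm tall, wall 4 mm, bottom 5 mm, 0.16 kg (+-30 %). Starts mouth-up on the bench. Origin: centre of the outside of its closed bottom; z points from bottom to mouth; x and y are each square to a flat; flats face every 45 degrees.
- cup_middle (a point): Point on the cup's axis halfway up, 35 mm from either end; axes as the cup. Each flat is 25 mm wide and 70 mm high; laid on a flat, the cup lies still, this point 30 mm above the bench.
- cup_mouth (a point): Centre of the cup's open mouth, in the plane of the rim; axes as the cup.
- slot_cup: The cup's own slot, fixed: grey 100 x 100 x 20 mm block, octagonal recess 63 mm across flats (1.5 mm play all round), 14 mm deep, dark floor; label step in front (-x side), 32 mm wide, 14 mm high, its white label bearing a small black octagon (16 mm). Origin: under the recess centre, 6 mm below its floor; z up; x and y each square to a flat; flats face every 45 degrees.
- slot_cup_floor (a point): Centre of the floor of the cup's own recess, 14 mm below the top of the slot block; axes as the slot.
- slot_big: Slot of the big cover, fixed, empty, not for this cup: same block with an octagonal recess 83 mm across flats and a larger black octagon (23 mm) on its label. Origin and axes as slot_cup.
- slot_block: Slot of the steel block, fixed and occupied: same block with a square 64 mm recess and a black square on its label. Origin and axes as slot_cup.
- rack: Fixed wooden board lying on the bench under the three slots, 160 (x) x 365 (y) x 8 mm. Origin: centre of its underside; z up. The slots stand on it side by side along its y, 115 mm apart, in any order.
- block: Loose steel block 60 x 60 x 45 mm, 0.6 kg, standing in its square slot, top about 59 mm above the bench. Origin: centre of its underside. Leave it.
- cover: Big eight-sided aluminium cover standing mouth-down on the bench, 79 mm across flats, 62 mm tall. Origin: centre of its rim, on the bench. Leave it.
- loupe: Black eyeglass loupe, 42 mm diameter, 32 mm tall, on the bench. Origin: centre of its underside. Leave it.
- stand: Round grey screwdriver stand, 84 mm diameter, about 125 mm tall with its five screwdrivers, which lean out to about 100 mm diameter. Origin: centre of its underside. Leave it.
Things that resemble listed ones, but are neither listed nor needed, are in the scene too. What is shaped like the cup but red is not meant.

How it is judged:
By the outcome, as a careful person would: the job done as asked, in the order asked, and still so for the second after the job is handed in, with the robot touching nothing.
It also fails if it takes over 64 s, if anything falls off the work surface, if the arm or the gripper's body presses on something with over 40 N, if the wrist force passes 120 N, or if a joint passes its speed limit or range.

## Working session

There is one attempt and no reset: what is moved stays moved. The work goes in short steps, Python scripts to look and compute and a tool call to move; the robot and the scene stay as the last step left them, time stands still between calls to the robot, and variables do not carry over. Pictures are saved under pics/ and viewed, about 8 in all and at most 12, crops included, and the job is handed in when it is done.

Besides the shell and the picture viewer there is one more tool, called after ">>>" as a command line: name --argument value ..., lists and objects as JSON in quotes. arm_command: Moves the arm, as the interface text tells. Shifts and turns lie within -1 to 1; 1 stands for 0.1 m of shift or pi rad of turn. Its arguments: {"type":"object","properties":{"series":{"type":"string"},"squeeze":{"type":"number"}},"required":["series"]}

```bash
mkdir -p pics
python3 - <<'E'
from rig import manip,get_image,get_calibration
import cv2,numpy as np
s=manip.get_state()
print(s)
for n in["top","side","wrist"]:
    im=get_image(n); cv2.imwrite(f"pics/{n}0.png",im[:,:,::-1]); c=get_calibration(n); print(n,{k:np.round(v,4).tolist() for k,v in c.items()})
E
```

```text
{'clock': 0.0, 'qpos': array([ 1.21699096e+00,  2.76603759e-01,  1.50615067e+00, -1.51799977e-05,
        1.36070404e+00, -1.20976500e-01]), 'qd': array([ 1.81303692e-03, -5.57769791e-04, -4.55468380e-04, -5.22056112e-04,
       -8.76372749e-05,  4.16713416e-04]), 'effort': array([-1.43624598e-03, -4.16774118e+01, -2.45797294e+01, -2.29840653e-04,
        1.10629937e-02,  3.55433247e-05]), 'position': array([0.13245994, 0.55892186, 0.19932779]), 'ee_rot': array([ 0.70217052,  0.08148808,  0.70247058, -0.08277287]), 'contact_force': array([ 0.72514707, -0.2077943 ,  0.27786832]), 'moment': array([ 0.02410077, -0.00574979,  0.00837379]), 'width': 0.08578756321306681}
top {'fx': 590.9625, 'fy': 590.9625, 'cx': 322.2254, 'cy': 246.5088, 'cam_to_world': [[0.0267, -0.9813, 0.1909, 0.3397], [-0.9996, -0.0249, 0.0116, 0.0426], [-0.0066, -0.1911, -0.9815, 1.2851], [0.0, 0.0, 0.0, 1.0]]}
side {'fx': 552.6645, 'fy': 552.6645, 'cx': 309.2436, 'cy': 238.9267, 'cam_to_world': [[0.9411, 0.2216, -0.2555, 0.8459], [0.3382, -0.6256, 0.703, -0.7051], [-0.0041, -0.748, -0.6637, 0.7951], [0.0, 0.0, 0.0, 1.0]]}
wrist {'fx': 359.0293, 'fy': 359.0293, 'cx': 322.2908, 'cy': 235.5527, 'tool_from_camera': [[-0.0001, -0.2658, 0.964, -0.1735], [1.0, -0.0003, -0.0, 0.0012], [0.0003, 0.964, 0.2658, -0.0665], [0.0, 0.0, 0.0, 1.0]]}
```

View pics/top0.png

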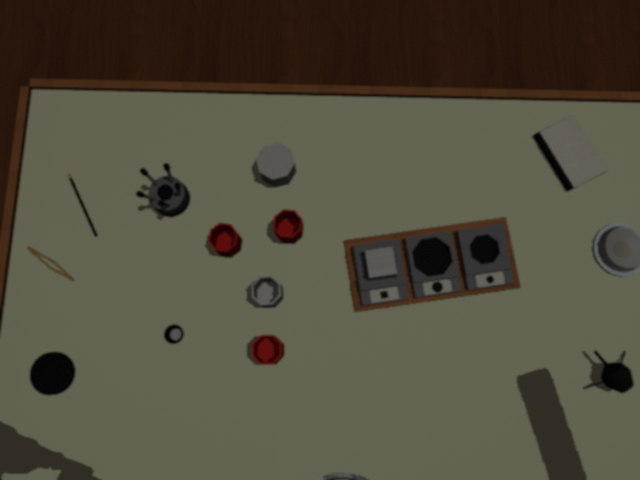

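View pics/side0.png

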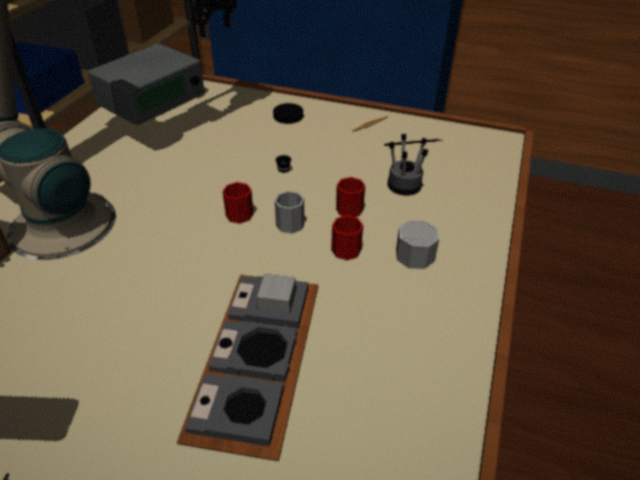

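Top view: the grey cup is at (266,292), with red cups at (225,239), (288,226) and (267,350). The slots from left to right are block, big and cup, with the cup's slot at (485,249). The side view agrees. I'll crop both for measuring.

```bash
cat > h.py <<'E'
import numpy as np,cv2
from rig import manip,get_image,get_calibration
from scipy.spatial.transform import Rotation as R
def ray(name,uv,z):
    c=get_calibration(name);uv=np.atleast_2d(uv);M=c['cam_to_world']
    d=np.c_[(uv[:,0]-c['cx'])/c['fx'],(uv[:,1]-c['cy'])/c['fy'],np.ones(len(uv))]@M[:3,:3].T
    return M[:3,3]+d*((z-M[2,3])/d[:,2])[:,None]
def pose():
    s=manip.get_state();q=s['ee_rot'];return s['position'],R.from_quat([q[1],q[2],q[3],q[0]])
E
python3 - <<'E'
from h import *
im=cv2.imread('pics/top0.png')
a=im[265:320,235:300];b=im[220:300,440:520]
f=lambda x:cv2.resize(x,(400,400),interpolation=cv2.INTER_CUBIC)
im2=cv2.imread('pics/side0.png')
o=np.vstack([np.hstack([f(im[262:322,236:296]),f(im[210:300,440:530])])])
cv2.imwrite('pics/crop.png',np.clip(o*1.6,0,255).astype('uint8'))
hsv=cv2.cvtColor(im,cv2.COLOR_BGR2HSV)
print(hsv[292,250:284].tolist())
print(hsv[249,462:510,2].tolist())
for n,p,z in [('top',[266,290],.07),('top',[485,249],.028),('top',[267,350],.07),('top',[432,257],.028),('top',[225,239],.07),('top',[288,226],.07),('side',[290,199],.07),('side',[246,406],.028)]:print(n,p,ray(n,p,z).round(3))
E
```

```text
[[22, 50, 56], [21, 26, 69], [24, 16, 79], [30, 11, 71], [30, 10, 50], [30, 13, 38], [30, 5, 48], [30, 8, 68], [30, 9, 84], [23, 11, 90], [30, 11, 91], [30, 8, 90], [30, 11, 90], [23, 11, 89], [23, 11, 89], [20, 9, 89], [23, 11, 91], [30, 11, 91], [23, 11, 90], [23, 11, 90], [23, 11, 89], [23, 12, 84], [30, 7, 70], [30, 10, 53], [30, 12, 42], [30, 12, 41], [30, 6, 41], [30, 11, 47], [30, 12, 62], [30, 10, 75], [20, 11, 72], [30, 14, 55], [30, 36, 56], [32, 46, 77]]
[49, 53, 53, 54, 53, 53, 51, 43, 29, 16, 9, 10, 8, 11, 11, 7, 10, 8, 9, 9, 8, 9, 9, 8, 10, 10, 9, 8, 8, 7, 9, 9, 8, 7, 6, 8, 20, 37, 48, 53, 53, 53, 53, 54, 55, 59, 63, 67]
top [266, 290] [[0.481 0.171 0.07 ]]
top [485, 249] [[ 0.588 -0.294  0.028]]
top [267, 350] [[0.359 0.163 0.07 ]]
top [432, 257] [[ 0.567 -0.18   0.028]]
top [225, 239] [[0.587 0.262 0.07 ]]
top [288, 226] [[0.618 0.13  0.07 ]]
side [290, 199] [[0.484 0.171 0.07 ]]
side [246, 406] [[ 0.59  -0.295  0.028]]
```

View pics/crop.png

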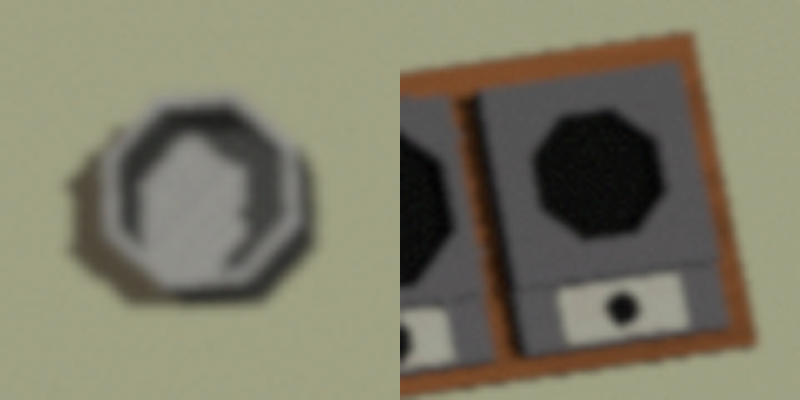

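The crop shows the rim octagon centred at about (266,291), with its flats roughly square to the image axes. The slot recess is centred at about (485,249), yawed about 10°. I'll refine both in code and plan the first move. The cup will be flipped in two steps: grip it with the tool leaning 45° and lay it on a flat in free space, then grip again and turn it the rest of the way.

```bash
cat >> h.py <<'E'
def rot(psi,al):  # heading psi, lean al (deg): + points back toward the robot
    p,a=np.radians([psi,al]);x=np.array([-np.sin(a)*np.cos(p),-np.sin(a)*np.sin(p),-np.cos(a)]);y=np.array([-np.sin(p),np.cos(p),0])
    return R.from_matrix(np.c_[x,y,np.cross(x,y)])
def plan(T,psi,al,P=None,Q=None):
    """turn in place (rotvec/pi), then shift in the final tool axes /0.1"""
    p,q=(P,Q) if Q is not None else pose()
    G=rot(psi,al);rv=(q.inv()*G).as_rotvec();sh=G.inv().apply(np.array(T)-p)
    print('turn/pi',(rv/np.pi).round(4),'deg',np.degrees(np.linalg.norm(rv)).round(1),' shift/.1 after turn',(sh/.1).round(3))
    return np.array(T),G
def st():
    s=manip.get_state();p,q=pose();x,y,z=q.as_matrix().T
    print('t',round(s['clock'],2),'tcp',p.round(4),'head',np.degrees(np.arctan2(-y[0],y[1])).round(1),'lean',np.degrees(np.arctan2(-(x[:2]@[y[1],-y[0]]),-x[2])).round(1),'ytilt',np.degrees(np.arcsin(y[2])).round(1),'q',s['qpos'].round(2),'F',s['contact_force'].round(1),'w',round(s['width'],4))
E
python3 - <<'E'
from h import *
def octo(n,box,lo,hi,z,sat=None):
    im=cv2.imread(f'pics/{n}0.png');x0,y0,x1,y1=box
    c=cv2.resize(im[y0:y1,x0:x1],None,fx=4,fy=4,interpolation=cv2.INTER_CUBIC)
    v=cv2.cvtColor(c,cv2.COLOR_BGR2HSV)
    m=((v[...,2]<hi)).astype('uint8') if sat is None else ((v[...,1]<sat)).astype('uint8')
    k=max(cv2.findContours(m,0,2)[0],key=cv2.contourArea);h=cv2.convexHull(k)[:,0]
    px=(h+.5)/4-.5+[x0,y0];w=ray(n,px,z)[:,:2].astype('f4')
    M=cv2.moments(w.reshape(-1,1,2));print(n,'centroid',round(M['m10']/M['m00'],4),round(M['m01']/M['m00'],4),'area->AF',np.sqrt(M['m00']/.8284).round(4),'minrect',cv2.minAreaRect(w))
octo('top',(455,225,512,278),0,30,.028)
octo('side',(215,380,275,430),0,30,.028)
octo('top',(405,230,458,283),0,30,.028)
# cup: rim top flat etc.
octo('top',(240,265,296,318),0,0,.07,sat=22)
octo('side',(268,185,312,240),0,0,.07,sat=22)
st();G=rot(0,45);P=np.array([.482,.171,.045]);T=P+G.apply([.025,0,0]);pre=P+G.apply([-.08,0,0]);print(pre)
plan([pre[0],pre[1],.22],0,45)
E
```

```text
top centroid 0.5881 -0.2927 area->AF 0.0612 minrect ((0.5881894826889038, -0.29267778992652893), (0.06150413304567337, 0.061598971486091614), 54.934303283691406)
side centroid 0.5881 -0.2967 area->AF 0.058 minrect ((0.5882341265678406, -0.297357439994812), (0.061019785702228546, 0.05464823544025421), 12.09480094909668)
top centroid 0.5687 -0.1794 area->AF 0.0813 minrect ((0.5686564445495605, -0.17931953072547913), (0.08156483620405197, 0.081630639731884), 54.80025100708008)
top centroid 0.4797 0.1698 area->AF 0.0614 minrect ((0.4794754683971405, 0.16925403475761414), (0.06497257202863693, 0.058962974697351456), 51.10923767089844)
side centroid 0.4972 0.1327 area->AF 0.089 minrect ((0.49696892499923706, 0.1308472454547882), (0.057955432683229446, 0.1322692483663559), 21.259416580200195)
t 0.15 tcp [0.1325 0.5591 0.1995] head -13.3 lean 0.0 ytilt -0.1 q [ 1.22  0.28  1.51  0.    1.36 -0.12] F [ 0.1  0.4 -0.1] w 0.0854
[0.53856854 0.171      0.10156854]
turn/pi [-0.0704  0.2487 -0.0287] deg 46.8  shift/.1 after turn [-3.016 -3.881  2.727]
```

>>> arm_command --series "0 0 0 -.0088 .0311 -.0036 1;0 0 0 -.0088 .0311 -.0036 1;0 0 0 -.0088 .0311 -.0036 1;0 0 0 -.0088 .0311 -.0036 1;0 0 0 -.0088 .0311 -.0036 1;0 0 0 -.0088 .0311 -.0036 1;0 0 0 -.0088 .0311 -.0036 1;0 0 0 -.0088 .0311 -.0036 1" --squeeze 40

```text
clock: 0.82
position: [0.1336, 0.5596, 0.2006]
ee_rot: [0.381, 0.0, 0.925, 0.001]
contact_force: [0.3, 1.1, -1.1]
width: 0.0856
```

>>> arm_command --series "-.151 -.194 .136 0 0 0 1;-.151 -.194 .136 0 0 0 1;-.151 -.194 .136 0 0 0 1;-.151 -.194 .136 0 0 0 1;-.151 -.194 .136 0 0 0 1;-.151 -.194 .136 0 0 0 1;-.151 -.194 .136 0 0 0 1;-.151 -.194 .136 0 0 0 1;-.151 -.194 .136 0 0 0 1;-.151 -.194 .136 0 0 0 1"

```text
clock: 1.65
position: [0.3366, 0.3645, 0.2104]
ee_rot: [0.383, 0.0, 0.924, 0.0]
contact_force: [-0.5, -0.5, 0.4]
width: 0.0853
```

>>> arm_command --series "-.151 -.194 .136 0 0 0 1;-.151 -.194 .136 0 0 0 1;-.151 -.194 .136 0 0 0 1;-.151 -.194 .136 0 0 0 1;-.151 -.194 .136 0 0 0 1;-.151 -.194 .136 0 0 0 1;-.151 -.194 .136 0 0 0 1;-.151 -.194 .136 0 0 0 1;-.151 -.194 .136 0 0 0 1;-.151 -.194 .136 0 0 0 1;0 0 0 0 0 0 1;0 0 0 0 0 0 1"

```text
clock: 2.65
position: [0.5395, 0.1705, 0.2199]
ee_rot: [0.382, 0.001, 0.924, 0.0]
contact_force: [-0.3, -0.3, 0.1]
width: 0.0856
```

Run:
```python
from h import *
st();G=rot(0,45);P=np.array([.480,.170,.045]);pre=P+G.apply([-.08,0,0])
plan(pre,0,45)
im=get_image('wrist');cv2.imwrite('pics/w1.png',np.clip(im[:,:,::-1]*1.6,0,255).astype('uint8'))
```

```text
t 2.65 tcp [0.5395 0.1705 0.2199] head -0.1 lean 45.0 ytilt 0.1 q [ 0.12  0.73  0.94  0.11  2.24 -1.41] F [-0.3 -0.3  0.1] w 0.0856
turn/pi [-0.0003 -0.0002 -0.0007] deg 0.1  shift/.1 after turn [ 0.858 -0.005  0.816]
```

View pics/w1.png

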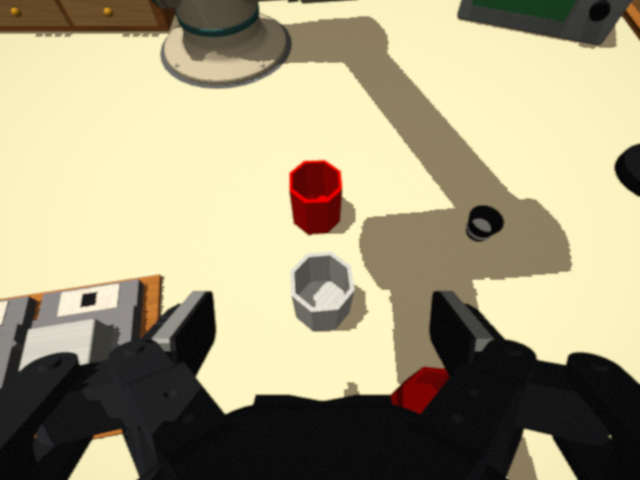

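The wrist view shows the cup centred between the fingers, rim centre at about (322,277), with a red cup behind it at (316,180). I'll check the position by ray from the rim mask, then go to the pre-grasp.

```bash
cat >> h.py <<'E'
def wray(uv,z,p,q):
    c=get_calibration('wrist');uv=np.atleast_2d(uv);M=c['tool_from_camera']
    d=np.c_[(uv[:,0]-c['cx'])/c['fx'],(uv[:,1]-c['cy'])/c['fy'],np.ones(len(uv))]@M[:3,:3].T
    o=p+q.apply(M[:3,3]);d=q.apply(d);return o+d*((z-o[2])/d[:,2])[:,None]
E
python3 - <<'E'
from h import *
p,q=pose()
print(wray([[323,277],[291,285],[355,290],[322,253]],.07,p,q).round(4))
im=cv2.imread('pics/w1.png');c=cv2.resize(im[245:340,275:370],None,fx=6,fy=6,interpolation=cv2.INTER_CUBIC);cv2.imwrite('pics/w1c.png',c)
E
```

```text
[[0.4787 0.1734 0.07  ]
 [0.4869 0.143  0.07  ]
 [0.492  0.2036 0.07  ]
 [0.4528 0.1725 0.07  ]]
```

View pics/w1c.png

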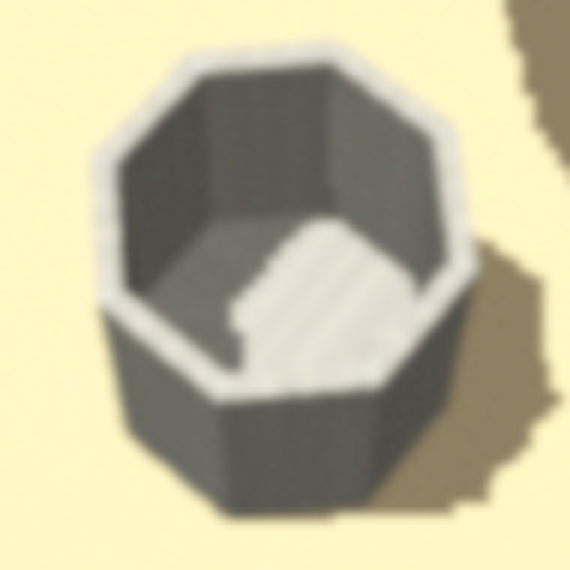

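The rim octagon is clear, with its near edge tilted by a few degrees. I'll get its centre and yaw from the vertices.

Run:
```python
from h import *
p,q=pose()
v=np.array([(195,52),(335,45),(455,125),(475,265),(380,385),(220,402),(105,300),(95,155)])/6-.4+[275,245]
w=wray(v,.07,p,q);print(w.mean(0).round(4));e=np.roll(w,-1,0)-w
print(np.linalg.norm(e,axis=1).round(4),((np.degrees(np.arctan2(e[:,1],e[:,0]))+22.5)%45-22.5).round(1))
for c in ([.480,.1715],):
  G=rot(4,45);P=np.array([*c,.043]);plan(P+G.apply([-.07,0,0]),4,45)
```

```text
[0.4817 0.1722 0.07  ]
[0.0233 0.0243 0.0244 0.0249 0.0246 0.0245 0.0249 0.0245] [3.2 7.9 5.1 6.7 6.2 3.  6.  4.7]
turn/pi [-0.0156 -0.0003 -0.0162] deg 4.1  shift/.1 after turn [0.968 0.042 0.841]
```

>>> arm_command --series "0 0 0 -.0098 0 -.0102 1;0 0 0 -.0098 0 -.0102 1;.24 .01 .21 0 0 0 1;.24 .01 .21 0 0 0 1;.24 .01 .21 0 0 0 1;.24 .01 .21 0 0 0 1;0 0 0 0 0 0 1;0 0 0 0 0 0 1"

```text
clock: 3.37
position: [0.528, 0.1755, 0.0937]
ee_rot: [0.38, -0.042, 0.924, 0.017]
contact_force: [0.7, 0.5, 0.8]
width: 0.0853
```

Run:
```python
from h import *
st();G=rot(5,45);P=np.array([.481,.1715,.043]);plan(P+G.apply([.025,0,0]),5,45)
```

```text
t 3.37 tcp [0.528  0.1755 0.0937] head 5.2 lean 45.3 ytilt -0.0 q [ 0.16  0.81  1.11  0.05  2.01 -1.5 ] F [0.7 0.5 0.8] w 0.0853
turn/pi [ 0.0006 -0.0015  0.0009] deg 0.3  shift/.1 after turn [0.941 0.001 0.025]
```

>>> arm_command --series ".157 0 .004 0 0 0 1;.157 0 .004 0 0 0 1;.157 0 .004 0 0 0 1;.157 0 .004 0 0 0 1;.157 0 .004 0 0 0 1;.157 0 .004 0 0 0 1;0 0 0 0 0 0 1;0 0 0 0 0 0 1"

```text
clock: 4.03
position: [0.4659, 0.1694, 0.0275]
ee_rot: [0.383, -0.041, 0.922, 0.017]
contact_force: [0.2, -0.6, -0.1]
width: 0.0853
```

>>> arm_command --series "0 0 0 0 0 0 -1;0 0 0 0 0 0 -1;0 0 0 0 0 0 -1;0 0 0 0 0 0 -1;0 0 0 0 0 0 -1;0 0 0 0 0 0 -1;0 0 0 0 0 0 -1;0 0 0 0 0 0 -1" --squeeze 50

```text
clock: 4.7
position: [0.4669, 0.169, 0.027]
ee_rot: [0.384, -0.041, 0.922, 0.017]
contact_force: [3.7, 0.8, 6.0]
width: 0.0581
```

Run:
```python
from h import *
st()
im=get_image('wrist');cv2.imwrite('pics/w2.png',np.clip(im[:,:,::-1]*1.6,0,255).astype('uint8'))
```

```text
t 4.7 tcp [0.4669 0.169  0.027 ] head 5.1 lean 44.8 ytilt -0.0 q [ 0.16  0.78  1.36  0.05  1.79 -1.51] F [3.7 0.8 6. ] w 0.0581
```

View pics/w2.png

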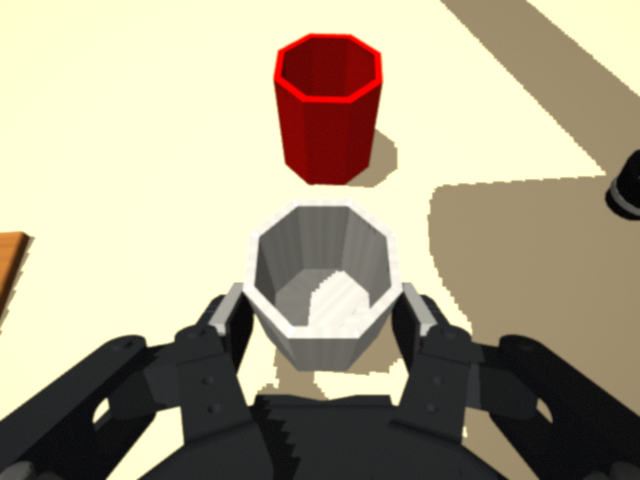

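The cup is held squarely: pads on opposite flats, near flat parallel to the gripper, width 58 mm. I'll lift it, turn it 90° and lay it on its side in the free space.

Run:
```python
from h import *
p,q=pose();o=q.inv().apply(np.array([.481,.1715,.035])-p);print('mid in tool',o.round(4))
np.save('o1.npy',o)
G=rot(8,-45);G0=rot(5.1,44.8)
P0=p+[0,0,.11]
for z in (.10,.0305): plan(np.array([.49,.075,z])-G.apply(o),8,-45,P0,q)
```

```text
mid in tool [-0.0157  0.0013  0.0045]
turn/pi [-1.800e-02 -4.988e-01  1.000e-04] deg 89.9  shift/.1 after turn [ 0.489 -0.975 -0.238]
turn/pi [-1.800e-02 -4.988e-01  1.000e-04] deg 89.9  shift/.1 after turn [ 0.98  -0.975 -0.729]
```

>>> arm_command --series "-.14 0 -.14 0 0 0 -1;-.14 0 -.14 0 0 0 -1;-.14 0 -.14 0 0 0 -1;-.14 0 -.14 0 0 0 -1;-.14 0 -.14 0 0 0 -1;0 0 0 0 0 0 -1"

```text
clock: 5.25
position: [0.4671, 0.1693, 0.1277]
ee_rot: [0.386, -0.041, 0.922, 0.017]
contact_force: [0.6, 0.3, -1.3]
width: 0.0581
```

>>> arm_command --series "0 0 0 -.0011 -.0312 0 -1;0 0 0 -.0011 -.0312 0 -1;0 0 0 -.0011 -.0312 0 -1;0 0 0 -.0011 -.0312 0 -1;0 0 0 -.0011 -.0312 0 -1;0 0 0 -.0011 -.0312 0 -1;0 0 0 -.0011 -.0312 0 -1;0 0 0 -.0011 -.0312 0 -1"

```text
clock: 5.92
position: [0.4654, 0.1689, 0.1244]
ee_rot: [0.707, -0.037, 0.705, 0.044]
contact_force: [-0.2, 1.2, -1.0]
width: 0.0581
```

>>> arm_command --series "0 0 0 -.0011 -.0312 0 -1;0 0 0 -.0011 -.0312 0 -1;0 0 0 -.0011 -.0312 0 -1;0 0 0 -.0011 -.0312 0 -1;0 0 0 -.0011 -.0312 0 -1;0 0 0 -.0011 -.0312 0 -1;0 0 0 -.0011 -.0312 0 -1;0 0 0 -.0011 -.0312 0 -1;0 0 0 0 0 0 -1;0 0 0 0 0 0 -1"

```text
clock: 6.75
position: [0.4695, 0.156, 0.1253]
ee_rot: [0.897, -0.035, 0.438, 0.045]
contact_force: [0.7, 0.5, -0.6]
width: 0.0578
```

Run:
```python
from h import *
st();o=np.load('o1.npy');G=rot(8,-45)
for z in (.10,.0305): plan(np.array([.49,.075,z])-G.apply(o),8,-45)
```

```text
t 6.75 tcp [0.4695 0.156  0.1253] head 6.5 lean -37.8 ytilt -1.3 q [ 0.27 -0.02  2.33 -0.58  0.21 -0.88] F [ 0.7  0.5 -0.6] w 0.0578
turn/pi [-0.0016 -0.0399  0.0112] deg 7.5  shift/.1 after turn [ 0.4   -0.843 -0.16 ]
turn/pi [-0.0016 -0.0399  0.0112] deg 7.5  shift/.1 after turn [ 0.892 -0.843 -0.652]
```

The forward lean runs into the wrist limit (q5 0.21), so I'll do the turns sideways instead, with the heading about −100°. First I'll bring the tool upright.

>>> arm_command --series "0 0 0 0 .035 0 -1;0 0 0 0 .035 0 -1;0 0 0 0 .035 0 -1;0 0 0 0 .035 0 -1;0 0 0 0 .035 0 -1;0 0 0 0 .035 0 -1;0 0 0 0 0 0 -1;0 0 0 0 0 0 -1"

```text
clock: 7.42
position: [0.4754, 0.151, 0.1258]
ee_rot: [0.731, -0.046, 0.68, 0.026]
contact_force: [-0.5, 0.9, -1.2]
width: 0.058
```

Run:
```python
from h import *
st();o=np.load('o1.npy')
p,q=pose();G=rot(-100,0)
plan([.40,-.10,.15],-100,0)
```

```text
t 7.42 tcp [0.4754 0.151  0.1258] head 5.7 lean -4.0 ytilt -1.8 q [ 0.2   0.18  1.83 -0.04  1.06 -1.45] F [-0.5  0.9 -1.2] w 0.058
turn/pi [ 0.5874  0.0251 -0.0134] deg 105.9  shift/.1 after turn [-0.242 -0.307  2.603]
```

>>> arm_command --series "-.02 0 0 .0346 .0015 -.0008 -1;-.02 0 0 .0346 .0015 -.0008 -1;-.02 0 0 .0346 .0015 -.0008 -1;-.02 0 0 .0346 .0015 -.0008 -1;-.02 0 0 .0346 .0015 -.0008 -1;-.02 0 0 .0346 .0015 -.0008 -1;-.02 0 0 .0346 .0015 -.0008 -1;-.02 0 0 .0346 .0015 -.0008 -1;-.02 0 0 .0346 .0015 -.0008 -1"

```text
clock: 8.17
position: [0.4699, 0.1511, 0.1438]
ee_rot: [0.652, 0.296, 0.627, -0.308]
contact_force: [0.1, 0.3, -1.0]
width: 0.058
```

>>> arm_command --series "0 0 0 .0346 .0015 -.0008 -1;0 0 0 .0346 .0015 -.0008 -1;0 0 0 .0346 .0015 -.0008 -1;0 0 0 .0346 .0015 -.0008 -1;0 0 0 .0346 .0015 -.0008 -1;0 0 0 .0346 .0015 -.0008 -1;0 0 0 .0346 .0015 -.0008 -1;0 0 0 .0346 .0015 -.0008 -1"

```text
clock: 8.83
position: [0.47, 0.1512, 0.1438]
ee_rot: [-0.452, -0.543, -0.453, 0.544]
contact_force: [0.8, 0.6, -1.0]
width: 0.0582
```

>>> arm_command --series "0 -.031 .26 0 0 0 -1;0 -.031 .26 0 0 0 -1;0 -.031 .26 0 0 0 -1;0 -.031 .26 0 0 0 -1;0 -.031 .26 0 0 0 -1;0 -.031 .26 0 0 0 -1;0 -.031 .26 0 0 0 -1;0 -.031 .26 0 0 0 -1;0 -.031 .26 0 0 0 -1;0 -.031 .26 0 0 0 -1;0 0 0 0 0 0 -1"

```text
clock: 9.75
position: [0.3935, -0.1022, 0.1447]
ee_rot: [-0.454, -0.542, -0.452, 0.544]
contact_force: [0.1, 0.5, -1.8]
width: 0.0581
```

Run:
```python
from h import *
st();o=np.load('o1.npy');G=rot(-100,-45)
for z in (.08,.031):plan(np.array([.40,-.10,z])-G.apply(o),-100,-45)
```

```text
t 9.75 tcp [ 0.3935 -0.1022  0.1447] head -100.3 lean -0.2 ytilt -0.0 q [-0.42  0.06  1.92 -0.    1.16 -0.24] F [ 0.1  0.5 -1.8] w 0.0581
turn/pi [-0.0014 -0.2487  0.0007] deg 44.8  shift/.1 after turn [ 0.591  0.048 -0.526]
turn/pi [-0.0014 -0.2487  0.0007] deg 44.8  shift/.1 after turn [ 0.938  0.048 -0.872]
```

>>> arm_command --series "0 0 0 0 -.0311 0 -1;0 0 0 0 -.0311 0 -1;0 0 0 0 -.0311 0 -1;0 0 0 0 -.0311 0 -1;0 0 0 0 -.0311 0 -1;0 0 0 0 -.0311 0 -1;0 0 0 0 -.0311 0 -1;0 0 0 0 -.0311 0 -1;0 0 0 0 0 0 -1"

```text
clock: 10.5
position: [0.3941, -0.0966, 0.1414]
ee_rot: [-0.594, -0.291, -0.25, 0.708]
contact_force: [0.1, 1.9, -2.7]
width: 0.0581
```

>>> arm_command --series ".118 .01 -.105 0 0 0 -1;.118 .01 -.105 0 0 0 -1;.118 .01 -.105 0 0 0 -1;.118 .01 -.105 0 0 0 -1;.118 .01 -.105 0 0 0 -1;0 0 0 0 0 0 -1;0 0 0 0 0 0 -1"

```text
clock: 11.08
position: [0.3984, -0.1055, 0.0662]
ee_rot: [-0.592, -0.293, -0.247, 0.709]
contact_force: [-0.1, 0.1, -1.8]
width: 0.0579
```

Run:
```python
from h import *
st();o=np.load('o1.npy');G=rot(-100,-45)
for z in (.031,):plan(np.array([.40,-.10,z])-G.apply(o),-100,-45)
im=get_image('side');cv2.imwrite('pics/s2.png',np.clip(cv2.resize(im[100:400,100:500],(800,600))[:,:,::-1]*1.6,0,255).astype('uint8'))
```

```text
t 11.08 tcp [ 0.3984 -0.1055  0.0662] head -100.2 lean -44.9 ytilt -0.2 q [ 0.21  0.42  2.04 -0.78  1.18  0.89] F [-0.1  0.1 -1.8] w 0.0579
turn/pi [-0.     -0.0008  0.0015] deg 0.3  shift/.1 after turn [ 0.366 -0.006 -0.334]
```

View pics/s2.png

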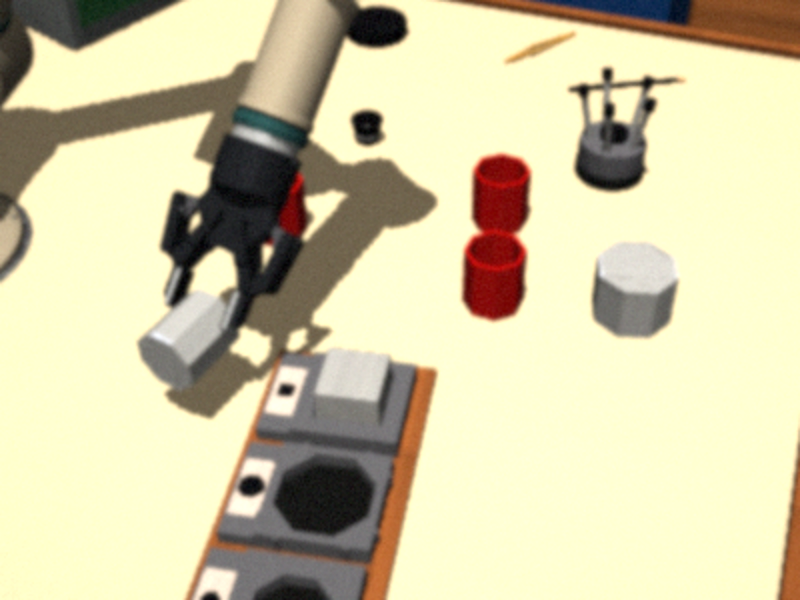

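The side view shows the cup held horizontally above the bench at about (190,340), closed bottom to the right and clear of the rack. Lowering it now.

>>> arm_command --series ".065 0 -.06 0 0 0 -1;.065 0 -.06 0 0 0 -1;.065 0 -.06 0 0 0 -1;.065 0 -.06 0 0 0 -1;.065 0 -.06 0 0 0 -1;.02 0 -.02 0 0 0 -1;0 0 0 0 0 0 -1;0 0 0 0 0 0 -1"

```text
clock: 11.8
position: [0.3991, -0.1073, 0.0188]
ee_rot: [-0.592, -0.293, -0.247, 0.709]
contact_force: [-0.4, 0.3, -1.5]
width: 0.0579
```

>>> arm_command --series ".01 0 -.01 0 0 0 -1;.01 0 -.01 0 0 0 -1;0 0 0 0 0 0 -1"

```text
clock: 12.05
position: [0.3994, -0.1072, 0.0163]
ee_rot: [-0.593, -0.293, -0.246, 0.709]
contact_force: [0.2, -0.7, -0.3]
width: 0.0582
```

>>> arm_command --series ".006 0 -.006 0 0 0 -1;0 0 0 0 0 0 -1;0 0 0 0 0 0 -1"

```text
clock: 12.3
position: [0.3995, -0.1072, 0.0158]
ee_rot: [-0.593, -0.293, -0.246, 0.709]
contact_force: [-0.2, 2.3, 2.9]
width: 0.0577
```

>>> arm_command --series "0 0 0 0 0 0 0.6;0 0 0 0 0 0 1;0 0 0 0 0 0 1;0 0 0 0 0 0 1;0 0 0 0 0 0 1;0 0 0 0 0 0 1"

```text
clock: 12.8
position: [0.3991, -0.1072, 0.0154]
ee_rot: [-0.592, -0.293, -0.246, 0.709]
contact_force: [-0.1, 0.2, -0.2]
width: 0.0855
```

Run:
```python
from h import *
st();p,q=pose();o=np.load('o1.npy');print('mid est',(p+q.apply(o)).round(4))
im=get_image('wrist');cv2.imwrite('pics/w3.png',np.clip(im[:,:,::-1]*1.6,0,255).astype('uint8'))
```

```text
t 12.8 tcp [ 0.3991 -0.1072  0.0154] head -100.2 lean -45.0 ytilt -0.1 q [ 0.21  0.51  2.09 -0.83  1.09  1.  ] F [-0.1  0.2 -0.2] w 0.0855
mid est [ 0.4018 -0.0997  0.0297]
```

View pics/w3.png

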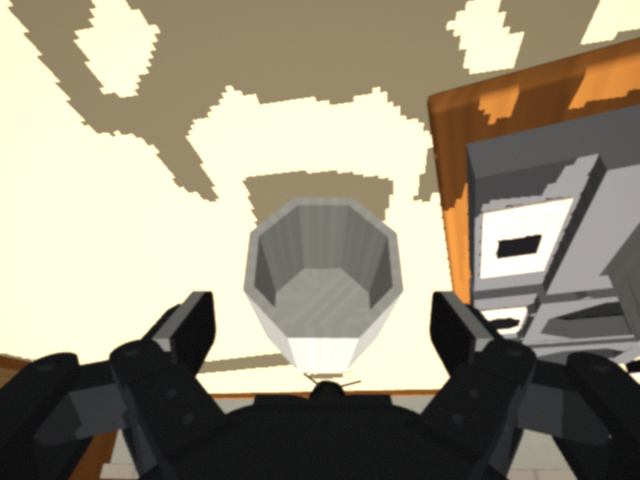

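The cup lies stably on its flat with the mouth toward the gripper, centred between the open fingers. I'll back off, rise, and swing the tool to lean +55° for the second grasp.

>>> arm_command --series "-.18 0 0 0 0 0 1;-.18 0 0 0 0 0 1;-.18 0 0 0 0 0 1;-.18 0 0 0 0 0 1;-.18 0 0 0 0 0 1;-.19 0 .19 0 0 0 1;-.19 0 .19 0 0 0 1;-.19 0 .19 0 0 0 1;0 0 0 0 0 0 1"

```text
clock: 13.6
position: [0.4128, -0.0445, 0.1638]
ee_rot: [-0.594, -0.296, -0.244, 0.707]
contact_force: [-0.6, 0.4, -0.2]
width: 0.0854
```

>>> arm_command --series "0 0 0 0 .0327 0 1;0 0 0 0 .0327 0 1;0 0 0 0 .0327 0 1;0 0 0 0 .0327 0 1;0 0 0 0 .0327 0 1;0 0 0 0 .0327 0 1;0 0 0 0 .0327 0 1;0 0 0 0 .0327 0 1;0 0 0 0 .0327 0 1"

```text
clock: 14.35
position: [0.4108, -0.0447, 0.1604]
ee_rot: [0.42, 0.58, 0.485, -0.502]
contact_force: [-1.1, 0.8, -1.0]
width: 0.0853
```

>>> arm_command --series "0 0 0 0 .0327 0 1;0 0 0 0 .0327 0 1;0 0 0 0 .0327 0 1;0 0 0 0 .0327 0 1;0 0 0 0 .0327 0 1;0 0 0 0 .0327 0 1;0 0 0 0 .0327 0 1;0 0 0 0 .0327 0 1;0 0 0 0 0 0 1;0 0 0 0 0 0 1"

```text
clock: 15.18
position: [0.4103, -0.0451, 0.1586]
ee_rot: [0.19, 0.732, 0.612, -0.231]
contact_force: [-0.5, 0.7, 0.1]
width: 0.0854
```

Run:
```python
from h import *
st();G=rot(-100.2,55);h=np.array([np.cos(np.radians(-100.2)),np.sin(np.radians(-100.2)),0])
P=np.array([.4018,-.0997,.030])+.005*h
plan(P+G.apply([-.08,0,0]),-100.2,55);plan(P+G.apply([.022,0,0]),-100.2,55)
```

```text
t 15.18 tcp [ 0.4103 -0.0451  0.1586] head -100.3 lean 55.2 ytilt -0.3 q [-0.94  0.39  1.94  0.64  1.59 -1.01] F [-0.5  0.7  0.1] w 0.0854
turn/pi [-0.0018 -0.001   0.0007] deg 0.4  shift/.1 after turn [-0.556  0.013  1.399]
turn/pi [-0.0018 -0.001   0.0007] deg 0.4  shift/.1 after turn [0.464 0.013 1.399]
```

>>> arm_command --series "-.28 0 0 0 0 0 1;-.28 0 0 0 0 0 1;0 .002 .233 0 0 0 1;0 .002 .233 0 0 0 1;0 .002 .233 0 0 0 1;0 .002 .233 0 0 0 1;0 .002 .233 0 0 0 1;0 .002 .233 0 0 0 1;0 0 0 0 0 0 1;0 0 0 0 0 0 1"

```text
clock: 16.02
position: [0.3898, -0.168, 0.0782]
ee_rot: [0.192, 0.731, 0.613, -0.231]
contact_force: [-0.2, 0.1, 0.9]
width: 0.0854
```

Run:
```python
from h import *
st();G=rot(-100.2,55);h=np.array([np.cos(np.radians(-100.2)),np.sin(np.radians(-100.2)),0])
P=np.array([.4018,-.0997,.030])+.005*h
plan(P+G.apply([.022,0,0]),-100.2,55)
im=get_image('wrist');cv2.imwrite('pics/w4.png',np.clip(im[:,:,::-1]*1.6,0,255).astype('uint8'))
```

```text
t 16.02 tcp [ 0.3898 -0.168   0.0782] head -100.1 lean 55.1 ytilt -0.1 q [-1.09  0.59  1.82  0.52  1.57 -1.15] F [-0.2  0.1  0.9] w 0.0854
turn/pi [-0.0002 -0.0004  0.0007] deg 0.1  shift/.1 after turn [ 1.023 -0.003  0.026]
```

View pics/w4.png

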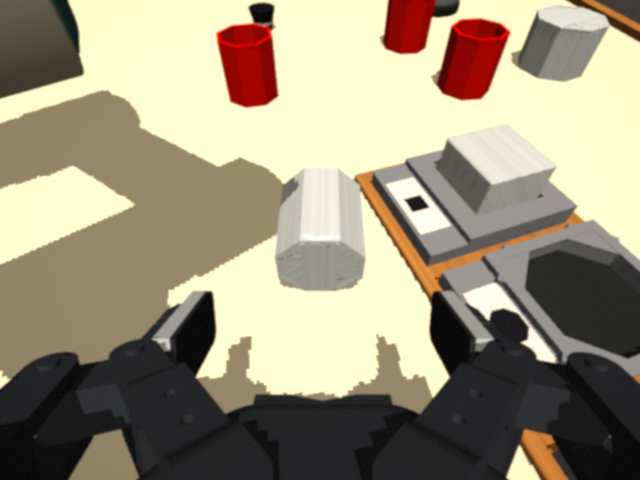

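The cup is aligned with the gripper, bottom toward it. The rack edge lies close to the right of the cup, so I'll narrow the jaws to about 73 mm and grip 4 mm higher.

>>> arm_command --series "0 0 0 0 0 0 .7;0 0 0 0 0 0 .7;0 0 0 0 0 0 .7;.2 0 0 0 0 0 .7;.2 0 0 0 0 0 .7;.2 0 0 0 0 0 .7;0 0 0 0 0 0 .7"

```text
clock: 16.65
position: [0.3969, -0.1166, 0.0429]
ee_rot: [0.19, 0.731, 0.614, -0.23]
contact_force: [-0.5, 0.8, 0.0]
width: 0.0725
```

>>> arm_command --series ".1 0 0 0 0 0 .7;.1 0 0 0 0 0 .7;.1 0 0 0 0 0 .7;.1 0 0 0 0 0 .7;0 0 0 0 0 0 .7;0 0 0 0 0 0 .7"

```text
clock: 17.15
position: [0.4037, -0.0875, 0.0198]
ee_rot: [0.191, 0.731, 0.613, -0.23]
contact_force: [-1.6, -0.8, -0.8]
width: 0.0726
```

>>> arm_command --series "0 0 0 0 0 0 -1;0 0 0 0 0 0 -1;0 0 0 0 0 0 -1;0 0 0 0 0 0 -1;0 0 0 0 0 0 -1;0 0 0 0 0 0 -1;0 0 0 0 0 0 -1"

```text
clock: 17.73
position: [0.4039, -0.0884, 0.0201]
ee_rot: [0.192, 0.732, 0.612, -0.23]
contact_force: [-2.1, -3.5, 6.3]
width: 0.0581
```

Run:
```python
from h import *
st();p,q=pose();h=np.array([np.cos(np.radians(-100.2)),np.sin(np.radians(-100.2)),0])
o=q.inv().apply(np.array([.4018,-.0997,.030])-p);np.save('o2.npy',o);print(o.round(4))
```

```text
t 17.73 tcp [ 0.4039 -0.0884  0.0201] head -100.2 lean 55.1 ytilt -0.1 q [-1.    0.64  1.99  0.61  1.37 -1.22] F [-2.1 -3.5  6.3] w 0.0581
[-0.015  -0.0001 -0.0015]
```

>>> arm_command --series "-.125 0 -.18 0 0 0 -1;-.125 0 -.18 0 0 0 -1;-.125 0 -.18 0 0 0 -1;-.125 0 -.18 0 0 0 -1;-.125 0 -.18 0 0 0 -1;-.125 0 -.18 0 0 0 -1;0 0 0 0 0 0 -1"

```text
clock: 18.32
position: [0.4052, -0.0885, 0.1534]
ee_rot: [0.195, 0.732, 0.611, -0.23]
contact_force: [1.2, 0.3, -1.4]
width: 0.0582
```

>>> arm_command --series "0 0 0 0 -.033 0 -1;0 0 0 0 -.033 0 -1;0 0 0 0 -.033 0 -1;0 0 0 0 -.033 0 -1;0 0 0 0 -.033 0 -1;0 0 0 0 -.033 0 -1;0 0 0 0 -.033 0 -1;0 0 0 0 -.033 0 -1;0 0 0 0 -.033 0 -1;0 0 0 0 0 0 -1"

```text
clock: 19.15
position: [0.404, -0.0833, 0.151]
ee_rot: [0.449, 0.548, 0.463, -0.533]
contact_force: [0.3, 0.7, -1.5]
width: 0.0584
```

Run:
```python
from h import *
st();o=np.load('o2.npy');G=rot(-125,-35)
plan([.588,-.294,.19],-125,0)
plan(np.array([.588,-.294,.16])-G.apply(o),-125,-35)
```

```text
t 19.15 tcp [ 0.404  -0.0833  0.151 ] head -99.7 lean 1.6 ytilt -0.1 q [-0.4   0.07  1.9   0.03  1.18 -0.24] F [ 0.3  0.7 -1.5] w 0.0584
turn/pi [ 0.1406 -0.0087  0.0024] deg 25.4  shift/.1 after turn [-0.39   2.716  0.671]
turn/pi [ 0.1371 -0.1999 -0.0406] deg 44.2  shift/.1 after turn [0.462 2.717 0.616]
```

>>> arm_command --series "0 0 0 .0171 -.025 -.0051 -1;0 0 0 .0171 -.025 -.0051 -1;0 0 0 .0171 -.025 -.0051 -1;0 0 0 .0171 -.025 -.0051 -1;0 0 0 .0171 -.025 -.0051 -1;0 0 0 .0171 -.025 -.0051 -1;0 0 0 .0171 -.025 -.0051 -1;0 0 0 .0171 -.025 -.0051 -1;0 0 0 0 0 0 -1"

```text
clock: 19.9
position: [0.405, -0.0866, 0.1475]
ee_rot: [-0.406, -0.408, -0.215, 0.789]
contact_force: [1.0, -0.2, -2.1]
width: 0.0583
```

>>> arm_command --series ".039 .226 .051 0 0 0 -1;.039 .226 .051 0 0 0 -1;.039 .226 .051 0 0 0 -1;.039 .226 .051 0 0 0 -1;.039 .226 .051 0 0 0 -1;.039 .226 .051 0 0 0 -1;.039 .226 .051 0 0 0 -1;.039 .226 .051 0 0 0 -1;.039 .226 .051 0 0 0 -1;.039 .226 .051 0 0 0 -1;0 0 0 0 0 0 -1"

```text
clock: 20.82
position: [0.5525, -0.276, 0.1472]
ee_rot: [-0.406, -0.411, -0.212, 0.788]
contact_force: [0.0, 0.6, -1.1]
width: 0.0581
```

Run:
```python
from h import *
st();o=np.load('o2.npy');G=rot(-125,-35)
for z in(.12,.075):plan(np.array([.588,-.294,z])-G.apply(o),-125.1,-35)
```

```text
t 20.82 tcp [ 0.5525 -0.276   0.1472] head -125.5 lean -34.9 ytilt -0.0 q [-0.23  0.53  1.42 -0.56  1.47  0.52] F [ 0.   0.6 -1.1] w 0.0581
turn/pi [-0.0016 -0.0006  0.0014] deg 0.4  shift/.1 after turn [ 0.341  0.396 -0.187]
turn/pi [-0.0016 -0.0006  0.0014] deg 0.4  shift/.1 after turn [ 0.709  0.396 -0.445]
```

>>> arm_command --series ".085 .099 -.047 0 0 0 -1;.085 .099 -.047 0 0 0 -1;.085 .099 -.047 0 0 0 -1;.086 .099 -.047 -.0016 -.0006 .0014 -1;0 0 0 0 0 0 -1;0 0 0 0 0 0 -1"

```text
clock: 21.32
position: [0.5803, -0.2973, 0.108]
ee_rot: [-0.409, -0.408, -0.214, 0.788]
contact_force: [-0.4, -0.4, -0.8]
width: 0.0585
```

Run:
```python
from h import *
st();p,q=pose();o=np.load('o2.npy');print('mid',(p+q.apply(o)).round(4))
f=lambda im:np.clip(im[:,:,::-1]*1.6,0,255).astype('uint8')
S={n:f(get_image(n)) for n in('wrist','side','top')}
for n in S:cv2.imwrite(f'pics/{n}5.png',S[n])
a=cv2.resize(S['wrist'],(400,300));b=cv2.resize(S['side'][300:450,150:350],(400,300),interpolation=2);c=cv2.resize(S['top'][170:320,400:600],(400,300),interpolation=2)
cv2.imwrite('pics/m5.png',np.vstack([np.hstack([a,b]),np.hstack([c,cv2.resize(S['wrist'][200:400,220:487],(400,300),interpolation=2)])]))
```

```text
t 21.32 tcp [ 0.5803 -0.2973  0.108 ] head -125.1 lean -35.2 ytilt -0.2 q [-0.25  0.6   1.38 -0.57  1.43  0.52] F [-0.4 -0.4 -0.8] w 0.0585
mid [ 0.586  -0.2891  0.1194]
```

View pics/m5.png

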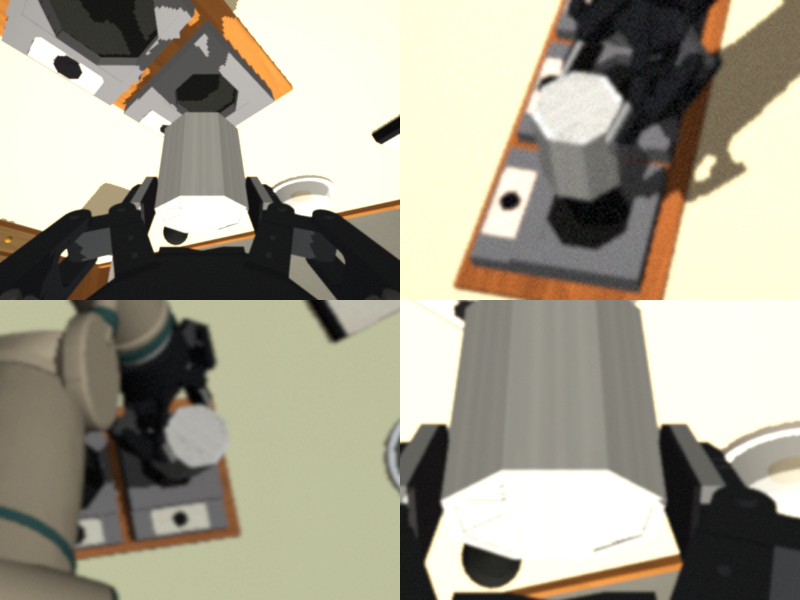

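The montage shows the cup mouth-down over the cup slot, gripped on opposite flats. I'll measure the closed end in the top and side views to check the alignment.

Run:
```python
from h import *
p,q=pose();o=np.load('o2.npy');m=p+q.apply(o);z=m[2]+.035
for n,box,seed in(('top',(470,210,525,265),(498,238)),('side',(205,325,275,385),(239,353))):
    im=cv2.imread(f'pics/{n}5.png');x0,y0,x1,y1=box
    c=cv2.resize(im[y0:y1,x0:x1],None,fx=4,fy=4,interpolation=cv2.INTER_CUBIC);v=cv2.cvtColor(c,cv2.COLOR_BGR2HSV)
    sx,sy=(seed[0]-x0)*4,(seed[1]-y0)*4;print(n,'seed',v[sy,sx],'bench',v[10,-10])
    V=np.median(v[sy-12:sy+12,sx-12:sx+12,2])
    k=((v[...,2]>V*.82)&(v[...,1]<30)).astype('uint8')
    k=cv2.morphologyEx(k,cv2.MORPH_OPEN,np.ones((9,9)))
    ct=max(cv2.findContours(k,0,2)[0],key=cv2.contourArea);h=cv2.convexHull(ct)[:,0];w=ray(n,(h+.5)/4-.5+[x0,y0],z)[:,:2].astype('f4')
    M=cv2.moments(w.reshape(-1,1,2));r=cv2.minAreaRect(w);print(n,'centroid',round(M['m10']/M['m00'],4),round(M['m01']/M['m00'],4),'AF',np.sqrt(M['m00']/.8284).round(4),r)
print('mid by tool',m.round(4))
# slot octagon by wrist, dark mask
im=cv2.imread('pics/wrist5.png');v=cv2.cvtColor(im,cv2.COLOR_BGR2HSV)[...,2]
print(v[140:185:5,330].tolist())
```

```text
top seed [ 30  10 176] bench [ 32  46 190]
top centroid 0.586 -0.2874 AF 0.0584 ((0.5859701633453369, -0.2871697247028351), (0.05812842398881912, 0.059303220361471176), 9.685462951660156)
side seed [ 22  12 241] bench [150  28  27]
side centroid 0.5863 -0.2912 AF 0.0593 ((0.5855945348739624, -0.29158660769462585), (0.06251562386751175, 0.058792781084775925), 9.694846153259277)
mid by tool [ 0.5865 -0.2888  0.1214]
[22, 24, 25, 32, 52, 52, 54, 54, 132]
```

Both views agree with the tool estimate. The cup's yaw is 9.7° against the slot's 9.9°, and it needs to shift by about (+2, −5.3) mm. Next I'll move to just above the recess.

Run:
```python
from h import *
o=np.load('o2.npy');G=rot(-125,-35)
plan(np.array([.5884,-.2943,.072])-G.apply(o),-125,-35)
```

```text
turn/pi [-0.      0.0006  0.0002] deg 0.1  shift/.1 after turn [ 0.424  0.047 -0.256]
```

>>> arm_command --series ".07 .008 -.043 0 0 0 -1;.07 .008 -.043 0 0 0 -1;.07 .008 -.043 0 0 0 -1;.07 .008 -.043 0 0 0 -1;.07 .008 -.043 0 0 0 -1;.07 .007 -.043 0 0 0 -1;0 0 0 0 0 0 -1;0 0 0 0 0 0 -1"

```text
clock: 22.13
position: [0.5825, -0.3026, 0.0595]
ee_rot: [-0.409, -0.408, -0.213, 0.788]
contact_force: [0.1, 0.2, -1.4]
width: 0.058
```

Run:
```python
from h import *
st();p,q=pose();o=np.load('o2.npy');print('mid',(p+q.apply(o)).round(4));G=rot(-125,-35)
for z in(.072,.058,.048):plan(np.array([.5884,-.2943,z])-G.apply(o),-125,-35)
```

```text
t 22.13 tcp [ 0.5825 -0.3026  0.0595] head -125.1 lean -35.2 ytilt -0.1 q [-0.26  0.65  1.43 -0.59  1.35  0.57] F [ 0.1  0.2 -1.4] w 0.058
mid [ 0.5881 -0.2945  0.0709]
turn/pi [0.0001 0.0008 0.0008] deg 0.2  shift/.1 after turn [-0.011  0.002  0.003]
turn/pi [0.0001 0.0008 0.0008] deg 0.2  shift/.1 after turn [ 0.104  0.002 -0.077]
turn/pi [0.0001 0.0008 0.0008] deg 0.2  shift/.1 after turn [ 0.186  0.002 -0.134]
```

>>> arm_command --series ".018 0 -.0126 0 0 0 -1;.018 0 -.0126 0 0 0 -1;.018 0 -.0126 0 0 0 -1;.018 0 -.0126 0 0 0 -1;.018 0 -.0126 0 0 0 -1;0 0 0 0 0 0 -1"

```text
clock: 22.63
position: [0.5827, -0.3025, 0.0489]
ee_rot: [-0.409, -0.409, -0.213, 0.788]
contact_force: [-0.2, 0.1, -1.3]
width: 0.0583
```

>>> arm_command --series ".014 0 -.01 0 0 0 -1;.014 0 -.01 0 0 0 -1;.014 0 -.01 0 0 0 -1;0 0 0 0 0 0 -1"

```text
clock: 22.97
position: [0.5828, -0.3025, 0.0438]
ee_rot: [-0.409, -0.409, -0.213, 0.788]
contact_force: [0.3, -0.1, -0.7]
width: 0.0579
```

>>> arm_command --series ".014 0 -.01 0 0 0 -1;.014 0 -.01 0 0 0 -1;.008 0 -.0055 0 0 0 -1;0 0 0 0 0 0 -1;0 0 0 0 0 0 -1"

```text
clock: 23.38
position: [0.583, -0.3025, 0.0398]
ee_rot: [-0.409, -0.409, -0.213, 0.787]
contact_force: [0.3, -0.6, -0.8]
width: 0.0581
```

>>> arm_command --series ".008 0 -.0055 0 0 0 -1;.006 0 -.004 0 0 0 -1;0 0 0 0 0 0 -1"

```text
clock: 23.63
position: [0.5829, -0.3027, 0.0396]
ee_rot: [-0.409, -0.409, -0.212, 0.788]
contact_force: [-0.8, 3.0, 4.2]
width: 0.0583
```

Contact came near floor height (estimated middle 51 mm, nominal 49). Releasing the cup, then retreating along the tool.

>>> arm_command --series "0 0 0 0 0 0 .5;0 0 0 0 0 0 .8;0 0 0 0 0 0 1;0 0 0 0 0 0 1;0 0 0 0 0 0 1;0 0 0 0 0 0 1"

```text
clock: 24.13
position: [0.5829, -0.3027, 0.038]
ee_rot: [-0.409, -0.409, -0.213, 0.787]
contact_force: [0.4, -0.1, 0.0]
width: 0.0856
```

>>> arm_command --series "-.15 0 0 0 0 0 1;-.2 0 0 0 0 0 1;-.2 0 0 0 0 0 1;-.2 0 0 0 0 0 1;-.2 0 0 0 0 0 1;-.2 0 0 0 0 0 1;-.2 0 0 0 0 0 1;-.2 0 0 0 0 0 1;0 0 0 0 0 0 1;0 0 0 0 0 0 1"

```text
clock: 24.97
position: [0.6348, -0.2295, 0.1654]
ee_rot: [-0.41, -0.409, -0.212, 0.787]
contact_force: [-0.4, -0.9, -0.1]
width: 0.0856
```

Run:
```python
from h import *
st()
f=lambda im:np.clip(im[:,:,::-1]*1.6,0,255).astype('uint8')
S={n:f(get_image(n)) for n in('wrist','side','top')}
for n in S:cv2.imwrite(f'pics/{n}6.png',S[n])
a=cv2.resize(S['wrist'],(400,300));b=cv2.resize(S['side'][310:460,150:350],(400,300),interpolation=2);c=cv2.resize(S['top'],(400,300),interpolation=2)
cv2.imwrite('pics/m6.png',np.vstack([np.hstack([a,b]),np.hstack([c,cv2.resize(S['side'],(400,300))])]))
```

```text
t 24.97 tcp [ 0.6348 -0.2295  0.1654] head -125.0 lean -35.1 ytilt 0.1 q [-0.15  0.62  1.19 -0.54  1.63  0.52] F [-0.4 -0.9 -0.1] w 0.0856
```

View pics/m6.png

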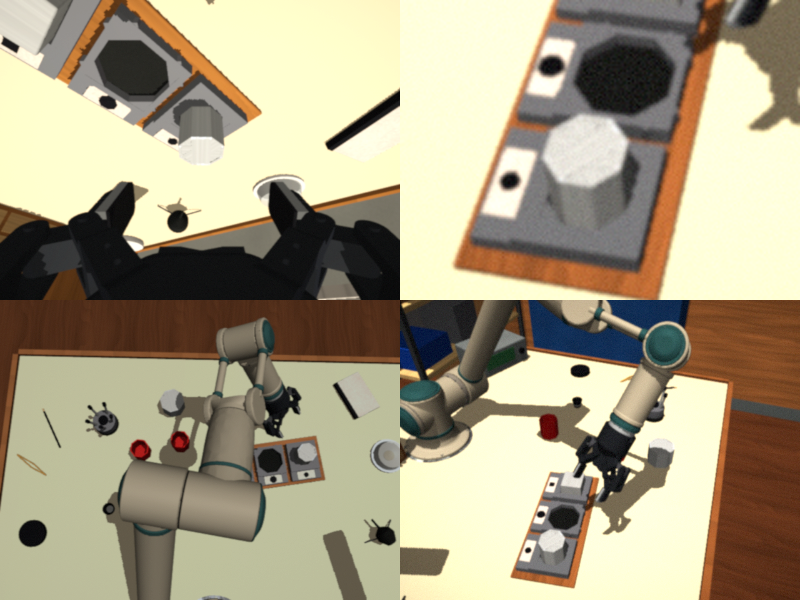

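The montage shows the cup mouth-down in its slot, upright, with the gripper clear of it and the neighbouring objects in place. I'll check the seating height from the two views: top face at 84 mm if down, about 98 mm if stuck on the rim.

Run:
```python
from h import *
H={}
for n,box,seed in(('top',(460,215,515,270),(486,241)),('side',(212,360,275,410),(242,384))):
    im=cv2.imread(f'pics/{n}6.png');x0,y0,x1,y1=box
    c=cv2.resize(im[y0:y1,x0:x1],None,fx=4,fy=4,interpolation=cv2.INTER_CUBIC);v=cv2.cvtColor(c,cv2.COLOR_BGR2HSV)
    sx,sy=(seed[0]-x0)*4,(seed[1]-y0)*4;V=np.median(v[sy-12:sy+12,sx-12:sx+12,2])
    k=((v[...,2]>V*.82)&(v[...,1]<30)).astype('uint8');k=cv2.morphologyEx(k,cv2.MORPH_OPEN,np.ones((9,9)))
    ct=max(cv2.findContours(k,0,2)[0],key=cv2.contourArea);H[n]=(cv2.convexHull(ct)[:,0]+.5)/4-.5+[x0,y0]
for z in(.080,.084,.090,.098):
    r=[]
    for n in H:
        w=ray(n,H[n],z)[:,:2].astype('f4');M=cv2.moments(w.reshape(-1,1,2));r+=[M['m10']/M['m00'],M['m01']/M['m00'],np.sqrt(M['m00']/.8284)]
    print(z,np.round(r,4),'side-top',np.round([r[3]-r[0],r[4]-r[1]],4))
```

```text
0.08 [ 0.5903 -0.2938  0.0592  0.5872 -0.2914  0.0595] side-top [-0.0031  0.0024]
0.084 [ 0.5894 -0.2927  0.059   0.5886 -0.2938  0.0591] side-top [-0.0008 -0.0011]
0.09 [ 0.5882 -0.291   0.0587  0.5908 -0.2972  0.0586] side-top [ 0.0026 -0.0062]
0.098 [ 0.5865 -0.2888  0.0583  0.5937 -0.3019  0.058 ] side-top [ 0.0072 -0.0131]
```

Two-view height is about 84–87 mm, so the cup is in the recess. A light touch on top with shut fingers will confirm that it's fully seated.

Run:
```python
from h import *
plan([.5885,-.294,.11],-125,0)
```

```text
turn/pi [-0.0002  0.1954  0.0011] deg 35.2  shift/.1 after turn [0.535 0.002 0.779]
```

>>> arm_command --series "0 0 0 0 .0325 0 -1;0 0 0 0 .0325 0 -1;0 0 0 0 .0325 0 -1;0 0 0 0 .0325 0 -1;0 0 0 0 .0325 0 -1;0 0 0 0 .0325 0 -1;0 0 0 0 0 0 -1;0 0 0 0 0 0 -1;0 0 0 0 0 0 -1"

```text
clock: 25.87
position: [0.6336, -0.2296, 0.164]
ee_rot: [-0.325, -0.627, -0.327, 0.628]
contact_force: [-1.4, -0.7, 0.6]
width: -0.0001
```

>>> arm_command --series "0 0 .26 0 0 0 -1;0 0 .26 0 0 0 -1;0 0 .26 0 0 0 -1;0 0 0 0 0 0 -1;.25 0 0 0 0 0 -1;.25 0 0 0 0 0 -1;0 0 0 0 0 0 -1;0 0 0 0 0 0 -1"

```text
clock: 26.53
position: [0.5892, -0.2914, 0.113]
ee_rot: [-0.325, -0.626, -0.328, 0.628]
contact_force: [1.0, -0.2, 0.5]
width: 0.0002
```

>>> arm_command --series ".08 0 0 0 0 0 -1;.08 0 0 0 0 0 -1;.06 0 0 0 0 0 -1;0 0 0 0 0 0 -1;0 0 0 0 0 0 -1"

```text
clock: 26.95
position: [0.5893, -0.2934, 0.0928]
ee_rot: [-0.326, -0.627, -0.327, 0.628]
contact_force: [0.2, -0.4, 0.8]
width: -0.0001
```

>>> arm_command --series ".02 0 0 0 0 0 -1;.02 0 0 0 0 0 -1;0 0 0 0 0 0 -1;0 0 0 0 0 0 -1"

```text
clock: 27.28
position: [0.5893, -0.2936, 0.089]
ee_rot: [-0.326, -0.627, -0.326, 0.628]
contact_force: [-0.2, -1.1, 0.7]
width: 0.0001
```

>>> arm_command --series ".012 0 0 0 0 0 -1;0 0 0 0 0 0 -1;0 0 0 0 0 0 -1"

```text
clock: 27.53
position: [0.5894, -0.2935, 0.0878]
ee_rot: [-0.326, -0.627, -0.326, 0.628]
contact_force: [-0.7, 0.7, 0.2]
width: -0.0002
```

>>> arm_command --series ".012 0 0 0 0 0 -1;0 0 0 0 0 0 -1;0 0 0 0 0 0 -1"

```text
clock: 27.78
position: [0.5893, -0.2935, 0.0864]
ee_rot: [-0.326, -0.627, -0.326, 0.628]
contact_force: [0.4, 0.0, -0.0]
width: 0.0
```

>>> arm_command --series ".01 0 0 0 0 0 -1;0 0 0 0 0 0 -1;0 0 0 0 0 0 -1"

```text
clock: 28.03
position: [0.5893, -0.2935, 0.0855]
ee_rot: [-0.326, -0.627, -0.326, 0.628]
contact_force: [-0.8, 0.7, -0.2]
width: -0.0001
```

>>> arm_command --series ".008 0 0 0 0 0 -1;0 0 0 0 0 0 -1;0 0 0 0 0 0 -1"

```text
clock: 28.28
position: [0.5893, -0.2935, 0.0847]
ee_rot: [-0.326, -0.627, -0.326, 0.628]
contact_force: [-0.3, 0.1, -0.4]
width: 0.0003
```

>>> arm_command --series ".006 0 0 0 0 0 -1;0 0 0 0 0 0 -1;0 0 0 0 0 0 -1"

```text
clock: 28.53
position: [0.5894, -0.2935, 0.0842]
ee_rot: [-0.326, -0.627, -0.326, 0.627]
contact_force: [0.7, -0.6, -0.3]
width: -0.0004
```

There's no contact down to 84.2 mm, so the cup's top isn't above its seated height of 84 mm. I'll retreat and take a last look.

>>> arm_command --series "-.1 0 0 0 0 0 -1;-.25 0 0 0 0 0 -1;-.3 0 0 0 0 0 -1;-.3 0 0 0 0 0 -1;-.3 0 0 0 0 0 -1;-.3 0 0 0 0 0 -1;0 0 -.01 0 0 0 -1;0 0 0 0 0 0 -1;0 0 0 0 0 0 -1"

```text
clock: 29.28
position: [0.5897, -0.2925, 0.2392]
ee_rot: [-0.326, -0.627, -0.326, 0.628]
contact_force: [1.0, 0.1, -0.5]
width: -0.0003
```

Run:
```python
from h import *
st()
f=lambda im:np.clip(im[:,:,::-1]*1.6,0,255).astype('uint8')
s=f(get_image('side'));w=f(get_image('wrist'))
cv2.imwrite('pics/m7.png',np.hstack([cv2.resize(s,(400,300)),cv2.resize(w,(400,300))]))
```

```text
t 29.28 tcp [ 0.5897 -0.2925  0.2392] head -125.0 lean -0.0 ytilt -0.0 q [-0.57  0.39  1.24 -0.    1.51  0.05] F [ 1.   0.1 -0.5] w -0.0003
```

View pics/m7.png

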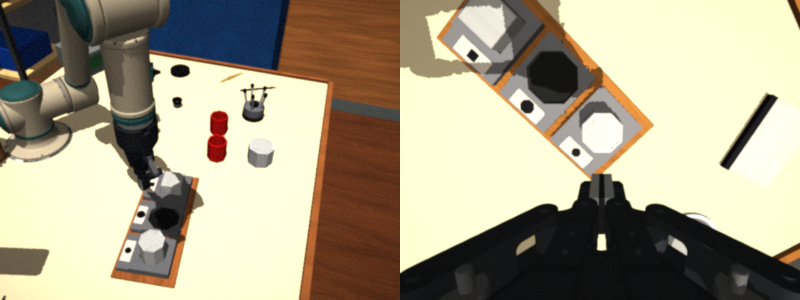

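The cup stands mouth-down in its slot at about (152,245), the rest of the scene looks unchanged, and the gripper is clear. Handing in.

```bash
python3 -c "
from rig import ticket
print(ticket.sign_off())"
```

```text
the job is handed in; nothing more can be done
None
```

The cup is turned over and sits mouth-down in its own slot, and I handed the job in at about 29 s. I gripped it leaning, laid it on a flat in front of the rack, gripped it again from its bottom end, turned it mouth-down and lowered it into the recess.

**Checks that agreed:**
- Before lowering, the cup's yaw was 9.7° against the slot's 9.9°.
- A final light probe with shut fingers met nothing down to 84.2 mm. The cup's top should be at 84 mm when seated, so it is fully down.
- In the last side and wrist pictures the cup looks upright, and the objects in view look unmoved. The arm hid one red cup there, but an earlier picture after the release showed it in place.

**Checks that were off or failed:**
- The top and side cameras differed by about 4 mm sideways. Their height estimate was therefore only 84–87 mm, which is why I probed.
- The arm's estimate of floor contact was about 2 mm higher than nominal.
- My first laying attempt, leaning forward, came close to the wrist's limit, so I did the turns sideways instead.

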